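Set the tyre inflator one click on and start it

ROBOT

A 6-joint arm with a two-finger parallel gripper is mounted at the origin on the work surface. World frame = base frame: x ahead of the robot, y to its left, z up, the work surface at z = 0. Lengths are in m, angles in rad, forces in N, time in s.
With the tool pointing down it reaches from about 0.35 to 0.775 m from the base axis. Payload 5.5 kg.
Tool frame: the origin (TCP) lies at the very end of the fingers, on their centre line; the grasp point (between the pads) lies 19 mm behind it (grip_point_offset is the distance from the TCP to the grasp point, in m); z points along the fingers, y is the direction in which the jaws open and shut (so a half turn about z gives the same grasp; the last joint's range is limited). The gripper opens to 85 mm and grips with 20 to 120 N. Pads are 22 mm wide; open, the fingers measure 114 mm over their backs; the gripper's body (76 mm by 85 mm) begins 54 mm behind the grasp point. The pads swing forward as they close: fully open they stand 13 mm farther back than shut.
Start: joints at [-1.253, 0.313, 0.046, 1.304, 0, 1.431], TCP at [0.254, -0.516, 0.231] pointing down, gripper open.
Joint ranges: [-2.76, 2.76], [-0.86, 1.69], [-1.03, 1.26], [-2.2, 2.34], [-1.47, 1.5], [-3.14, 3.14]. Speed limits (rad/s): [2.57, 2.57, 3.14, 3.14, 3.14, 3.14].

INTERFACE

Orientations are given as a unit quaternion [w, x, y, z].
In Python, from workcell import * gives the robot as it stands.
- The arm moves only by the shell command python3 -m crank 'ROWS' [OPENING] [FORCE]. ROWS is a JSON object of lists of equal length, an entry for each row: "travel": the shift along the tool's x, y, z in units of 40 mm (1.0 is 40 mm), a list of three; "turn": the turn about the tool's z in rad. In form: {"travel": [[x, y, z], ...], "turn": [turn, ...]}. A call has 1 to 5 rows; each row is the pose to reach, as a shift and turn from the pose commanded when the call began, along the tool's axes at that moment; what a row does not reach only later rows make up. A row lasts 1/12 s, in which the tool goes at most 41.7 mm and 7.16 degrees, less where a joint would pass 70% of its speed; a pose out of reach is approached as far as the arm can. A call with a gripper value outside its range is refused whole. OPENING is the finger opening in mm, from 0 to 85.4, set as the call begins (- or left out, the last holds). The fingers move at their own pace and stop on an object; FORCE is the grip in N (left out, the last holds). Time passes only in rows, so rows that repeat a pose let the fingers close. It gives the time, the measured TCP pose, the force and the opening at its end, in the units of the state.
- get_state(): the state, without advancing time (a new reading comes with each control period).
- read_camera(name): name is "side" or "top"; returns a dict with "image" (384x512x3 uint8, red, green, blue), "K" (3x3 intrinsics, pixels), "R" (3x3) and "t" (3): a world point X has camera coordinates R X + t. Camera axes: x right, y down, z forward; pixel columns grow to the right and rows downward; lengths in m; the calibration is good to about 2 mm. A picture is of the moment at which its call begins. There is no depth.
- hand_in(): hands the job in, once; it reports no verdict.
The state is a dict: "clock": time; "joint_pos": joint angles; "qvel": joint speeds; "tau": joint torques, N m; "tcp_pos": TCP position; "orientation": TCP orientation; "wrist_force": force on the tool from outside, world axes, zero at the start; "ft_torque": the same for the moment, N m; "finger_gap": finger opening in m.
Only numpy, scipy, OpenCV 4.12 (cv2) and the standard library are available. Lean on these libraries where they do the work, as an engineer would, in place of code of your own. Each camera call takes 0.05 s, during which the arm holds its last target. There are 200 camera calls.

TASK

Working with the fingertips only, turn the large knurled dial on top of the tyre inflator clockwise (seen from above) by one click, so that its pointer line stands at the middle of the three marks, without running on to the third mark. Then push the start button on top of the inflator fully in and let it come back up. The inflator stays where it stands, neither shoved nor lifted, and the other things on the ledge are left where they are.

Things in the scene. Friction and masses are not known exactly. Their poses are not given: they have to be found in the camera images.
- inflator: Tyre inflator: grey metal box, 170 (x) x 250 (y) x 85 mm high, about 3 kg, loose on rubber feet. Origin: centre of its underside, z up; front is -x, left end +y. On its flat top: the knurled dial (x 0, y +50 mm), the start button (x -20, y -85 mm) and a small gauge (48 mm wide, 6 mm high, x +50, y -30 mm, not used). A carrying bar on the +x side, below the top, reaches x +111 mm.
- dial_top (a point): Centre of the dial's flat top, 25 mm above the inflator's top. Black rubber-coated disc 100 mm across, 18 mm thick, finely knurled rim, nothing raised on it, too wide to pinch; turns about the vertical through this point. Sprung: gives 1 mm per 2.5 N, 5 mm at most. Moved by friction, e.g. a fingertip pressed on the top 30 to 40 mm off centre with 5 to 10 N and led along a circle.
- dial_pointer (a point): Outer part of the white pointer line on the dial's top face, 45 mm from the dial's centre; turns with the dial. The three white marks stand on the inflator's top just outside the rim, 34 degrees (0.6 rad) apart; the middle one lies straight to the front (-x of the inflator) of the dial's centre.
- dial (a joint): Dial angle in rad, growing clockwise seen from above. Clicks into detents at 0 (first mark, where it starts), 0.6 (middle mark) and 1.2 (third mark); half-way between two it tips over and draws itself into the nearer one. Resistance at most about 0.08 N m between them; end stops just beyond the first and third.
- start_top (a point): Centre of the top of the start button's cap: round black cap, 30 mm across, in a round grey housing (46 mm wide, 12 mm high) on the inflator's top; the cap stands 22 mm above it when up. z is its height now; it goes down with the cap.
- start (a joint): Travel of the start button in m: 0 up, 0.006 fully in (about 5 N); a spring brings it back.
- pump_mid (a point): Steel foot/hand pump, 260 x 100 x 120 mm, with a lever over its barrel; this point 40 mm up its middle. To be left alone.
- pad_mid (a point): Yellow plastic polishing pad holder, disc 120 mm across with a grip bar, 41 mm high; this point 20 mm up its centre. To be left alone.
- deflator_mid (a point): Chrome tyre deflator: gauge 44 mm across with a stem 74 mm long, lying flat, 18 mm high; this point at the gauge's centre, 9 mm up. To be left alone.
- tub_mid (a point): White plastic tub with a snap-lock lid, 150 x 208 x 101 mm; this point 50 mm up its middle. To be left alone.
- brush_mid (a point): Brush lying flat, about 200 mm long; its origin. To be left alone.
- polish_mid (a point): Jar, 68 mm across, 85 mm high; this point half-way up. To be left alone.
- mug_mid (a point): White mug, 76 mm across, 90 mm high; this point half-way up. To be left alone.

How it is judged:
On the way, in this order (a step that is already met when the one before it is completed fails the run):
1. the dial has clicked over to the middle mark (value of joint dial between 0.46 and 0.74 rad), for 0.2 s.
2. then the start button is pushed fully in (value of joint start above 0.0045 m), for 0.05 s.
At the end, for the whole second after the job is handed in: The dial rests in its middle detent (0.48 to 0.72 rad), the start button is back up (under 1.5 mm), the inflator stands upright, at rest, within 30 mm of where it was, and every bystander is within 30 mm of where it was (value of joint dial between 0.48 and 0.72 rad and value of joint start below 0.0015 m and distance of each of inflator, pump_mid, pad_mid, deflator_mid, tub_mid, brush_mid, polish_mid, mug_mid from where it was at the start of the episode below 0.03 m and angle between inflator's own z axis and vertical below 0.05 rad and linear speed of inflator below 0.02 m/s); the robot touches nothing.
It fails at once if the dial is run on towards the third mark (value of joint dial above 0.95 rad).
It fails at once if the start button is pushed in before the dial stands at the middle mark (value of joint start above 0.003 m and (value of joint dial below 0.42 rad or value of joint dial above 0.8 rad)).
It fails at once if the inflator is shoved, lifted or tipped (30 mm, 0.1 rad) (distance of inflator from where it was at the start of the episode above 0.03 m or height (world z) of inflator above 0.012 m or angle between inflator's own z axis and vertical above 0.1 rad).
It fails at once if another thing on the ledge is moved or lifted (30 mm) (distance of any of pump_mid, pad_mid, deflator_mid, tub_mid, brush_mid, polish_mid, mug_mid from where it was at the start of the episode above 0.03 m).
It also fails if it takes over 35 s, if anything falls off the work surface, if the arm or the gripper's body presses on something with over 40 N, if the wrist force passes 120 N, or if a joint passes its speed limit or range.

## Working session

There is one attempt and no reset: what is moved stays moved. The work goes in short steps, Python scripts to look and compute and a shell command to move; the robot and the scene stay as the last step left them, time stands still between calls to the robot, and variables do not carry over. Pictures are saved under pics/ and viewed, about 8 in all and at most 12, crops included, and the job is handed in when it is done.

```bash
mkdir -p pics; python3 - <<'E'
from workcell import *
import cv2,numpy as np
s=get_state();print(s)
for n in("top","side"):
    c=read_camera(n);cv2.imwrite(f"pics/{n}0.png",c["image"][:,:,::-1]);np.savez(f"pics/{n}0.npz",**c)
    print(n,np.round(c["K"],1).tolist(),np.round(c["R"],3).tolist(),np.round(c["t"],3).tolist())
E
```

```text
{'clock': 0.0, 'joint_pos': array([-1.25261917e+00,  3.14030570e-01,  4.49375839e-02,  1.30359408e+00,
       -1.32793114e-05,  1.43118412e+00]), 'qvel': array([-0.0009231 , -0.00109469,  0.00026088,  0.00097389,  0.0017414 ,
        0.00149109]), 'tau': array([ 1.13152277e-03, -4.80627608e+01,  2.98532850e+01,  1.93736394e-02,
        7.16635464e-05,  5.14498311e-06]), 'tcp_pos': array([ 0.25394476, -0.5152946 ,  0.23037479]), 'orientation': array([-9.41010065e-04,  9.73917351e-01,  2.26901081e-01, -9.09058669e-05]), 'wrist_force': array([-0.24981123, -0.14874343, -0.20775245]), 'ft_torque': array([0.00015206, 0.07728779, 0.05146595]), 'finger_gap': 0.08560506003135769}
top [[374.7, 0.0, 251.4], [0.0, 374.7, 192.4], [0.0, 0.0, 1.0]] [[0.028, -1.0, -0.001], [-0.984, -0.027, -0.177], [0.177, 0.006, -0.984]] [0.018, 0.619, 1.201]
side [[431.0, 0.0, 256.1], [0.0, 431.0, 191.9], [0.0, 0.0, 1.0]] [[-0.913, -0.407, 0.004], [-0.217, 0.478, -0.851], [0.345, -0.778, -0.525]] [0.563, 0.177, 1.56]
```

View pics/top0.png

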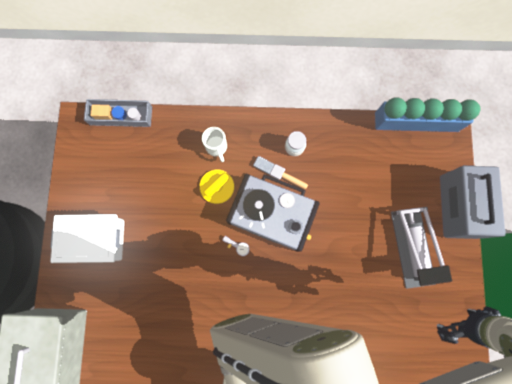

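View pics/side0.png

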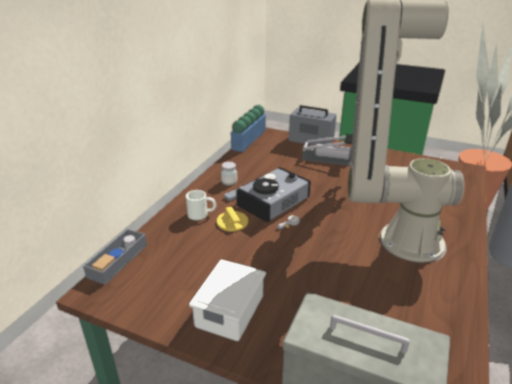

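```bash
cat > h.py <<'E'
from workcell import *
import cv2,numpy as np
def ray(c,u,v,z):
    d=c["R"].T@np.linalg.inv(c["K"])@np.array([u,v,1.]);o=-c["R"].T@c["t"]
    return o+d*(z-o[2])/d[2]
def proj(c,X):
    p=c["K"]@(c["R"]@np.asarray(X,float)+c["t"]);return p[:2]/p[2]
def crop(c,x0,y0,w,h,s,name):
    cv2.imwrite(name,cv2.resize(c["image"][y0:y0+h,x0:x0+w,::-1],None,fx=s,fy=s,interpolation=cv2.INTER_CUBIC))
E
python3 - <<'E'
from h import *
c=np.load("pics/top0.npz");crop(c,220,165,110,95,6,"pics/tc.png")
d=np.load("pics/side0.npz");crop(d,220,150,110,85,6,"pics/sc.png")
# dial blob: dark pixels
for n,e,box,z in(("top",c,(235,180,285,228),.11),):
    g=cv2.cvtColor(e["image"],cv2.COLOR_RGB2GRAY)
    x0,y0,x1,y1=box
    m=(g[y0:y1,x0:x1]<55).astype(np.uint8)
    k,l,st,ce=cv2.connectedComponentsWithStats(m)
    for i in range(1,k):
        if st[i,4]>60: print(n,st[i],ce[i]+[x0,y0],ray(e,*(ce[i]+[x0,y0]),z))
E
```

```text
(no output)
```

View pics/tc.png

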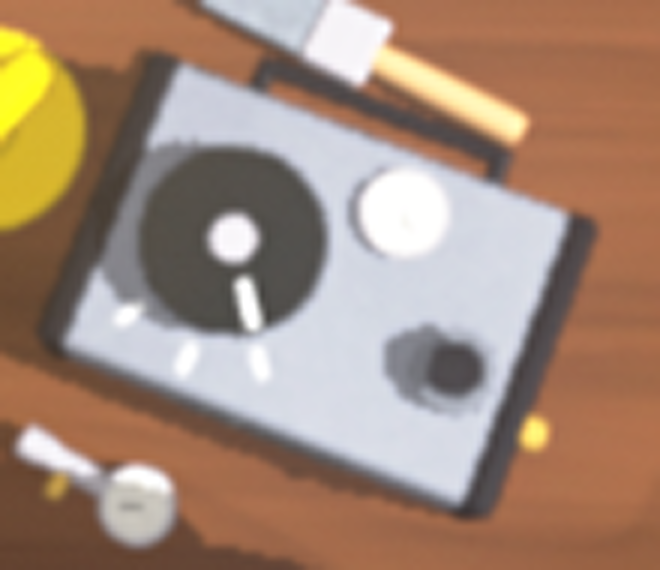

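View pics/sc.png

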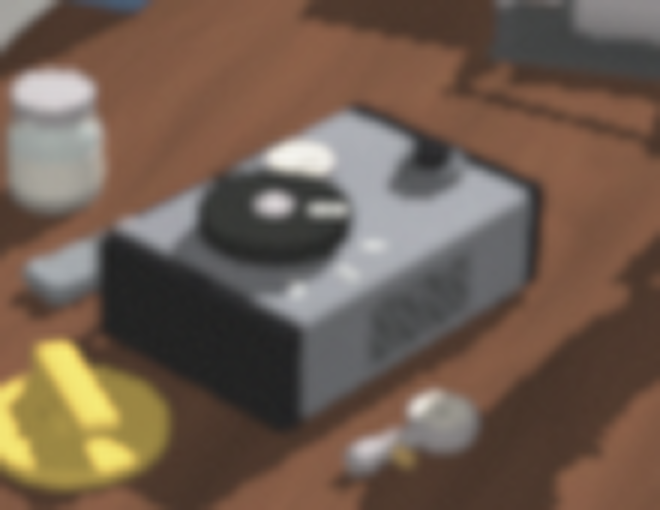

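The top crop shows the dial centre at (233,239), the pointer's outer end near (255,325), in line with the first mark (260,362), and the middle and third marks at (188,357) and (128,314). The button cap is at (455,367). The side crop agrees: dial disc centre (275,204), cap (432,152).

```bash
python3 - <<'E'
from h import *
c=np.load("pics/top0.npz");d=np.load("pics/side0.npz")
T=lambda u,v:((u+.5)/6-.5+220,(v+.5)/6-.5+165)
S=lambda u,v:((u+.5)/6-.5+220,(v+.5)/6-.5+150)
D=ray(c,*T(233,239),.110);print("dial top",D,"side",ray(d,*S(275,204),.11))
B=ray(c,*T(455,367),.107);print("btn",B,"side",ray(d,*S(432,148),.107))
for p in((260,362),(188,357),(128,314)):
    M=ray(c,*T(*p),.085);v=M-D;print("mark",M,np.degrees(np.arctan2(v[1],v[0])),np.hypot(*v[:2]))
P=ray(c,*T(250,305),.11);v=P-D;print("ptr",np.degrees(np.arctan2(v[1],v[0])))
C=[ray(c,*T(*p),.085) for p in((150,58),(595,222),(478,515),(48,343))]
print(np.round(C,3),np.mean(C,0))
e=C[0]-C[1];f=C[3]-C[2];print(np.degrees([np.arctan2(-x[0],x[1]) for x in(e,f)]),np.linalg.norm(e),np.linalg.norm(f))
th=np.arctan2(-(e+f)[0],(e+f)[1]);R=np.array([[np.cos(th),-np.sin(th)],[np.sin(th),np.cos(th)]])
o=np.mean(C,0)[:2]
print("pred dial",o+R@[0,.05],"btn",o+R@[-.02,-.085],"D-B exp",R@[.02,.135],(D-B)[:2])
E
```

```text
dial top [0.57051358 0.01144696 0.11      ] side [0.56944755 0.0158846  0.11      ]
btn [ 0.50610817 -0.10715336  0.107     ] side [ 0.50349155 -0.10183002  0.107     ]
mark [ 0.50791461 -0.00502459  0.085     ] -165.25803556846515 0.06472976790794188
mark [0.50952676 0.03368361 0.085     ] 159.96743494263495 0.06491425951990465
mark [0.53180819 0.06665206 0.085     ] 125.03505629055894 0.06742188947042338
ptr -164.27876345720605
[[ 0.673  0.059  0.085]
 [ 0.589 -0.185  0.085]
 [ 0.43  -0.122  0.085]
 [ 0.515  0.109  0.085]] [ 0.5518306  -0.03478163  0.085     ]
[-19.08382639 -20.15781242] 0.2584342127681769 0.2466532451386269
pred dial [0.56861    0.01231882] btn [ 0.50446545 -0.10814063] D-B exp [0.06414455 0.12045944] [0.06440541 0.11860032]
```

Both views agree: dial centre at about (0.569, 0.0125), button at (0.505, -0.107), inflator yaw -20°. Next I'll close the fingers and travel to above the dial.

```bash
python3 -m crank '{"travel":[[0.88,-0.5,0],[1.76,-1.0,0],[2.64,-1.5,0],[3.52,-2.0,0],[4.4,-2.5,0]],"turn":[0,0,0,0,0]}' 0 20
python3 -m crank '{"travel":[[0.88,-0.5,0],[1.76,-1.0,0],[2.64,-1.5,0],[3.52,-2.0,0],[4.4,-2.5,0]],"turn":[0,0,0,0,0]}'
python3 -m crank '{"travel":[[0.88,-0.5,0],[1.76,-1.0,0],[2.64,-1.5,0],[3.52,-2.0,0.3],[4.4,-2.5,0.6]],"turn":[0,0,0,0,0]}'
cat >> h.py <<'E'
def delta(target):
    s=get_state();w,x,y,z=s["orientation"]
    from scipy.spatial.transform import Rotation as Ro
    R=Ro.from_quat([x,y,z,w]).as_matrix()
    print("tcp",s["tcp_pos"].round(4),"F",s["wrist_force"].round(1),"xaxis",R[:,0].round(3),"zaxis",R[:,2].round(3),"j",s["joint_pos"].round(2),"t",s["clock"])
    print("delta units",(R.T@(np.array(target)-s["tcp_pos"])/.04).round(3))
E
python3 -c "
from h import *
delta([.596,-.010,.13])"
```

```text
clock: 0.52
tcp_pos: [0.3682, -0.3466, 0.2309]
orientation: [-0.0, 0.974, 0.227, -0.0]
wrist_force: [1.4, 0.6, 0.1]
finger_gap: 0.0255
clock: 0.93
tcp_pos: [0.482, -0.1789, 0.2311]
orientation: [-0.0, 0.974, 0.227, -0.0]
wrist_force: [-0.0, -0.8, 0.4]
finger_gap: -0.0
clock: 1.35
tcp_pos: [0.5958, -0.0123, 0.2077]
orientation: [0.0, 0.974, 0.227, 0.001]
wrist_force: [0.7, -0.5, -0.5]
finger_gap: -0.0001
tcp [ 0.5958 -0.0123  0.2077] F [ 0.7 -0.5 -0.5] xaxis [0.897 0.442 0.001] zaxis [ 0.001 -0.    -1.   ] j [-0.16  0.36  0.05  1.26 -0.    2.53] t 1.35
delta units [ 0.028 -0.052  1.944]
```

```bash
python3 -m crank '{"travel":[[0.03,-0.05,0.4],[0.03,-0.05,0.8],[0.03,-0.05,1.2],[0.03,-0.05,1.6],[0.03,-0.05,1.9]],"turn":[-0.12,-0.24,-0.36,-0.48,-0.6]}'
python3 -m crank '{"travel":[[0,0,0.2],[0,0,0.3]],"turn":[0,0]}'
python3 - <<'E'
from h import *
delta([.596,-.010,.107])
for n,b in(("top",(220,165,110,95)),("side",(220,110,110,125))):
    c=read_camera(n);crop(c,*b,4 if n=="side" else 4,f"pics/{n}1.png")
a,b=[cv2.imread(f"pics/{n}1.png") for n in("top","side")]
h=max(a.shape[0],b.shape[0]);a=cv2.copyMakeBorder(a,0,h-a.shape[0],0,0,0);cv2.imwrite("pics/both1.png",np.hstack([a[:,:400],b[:,:400]]))
E
```

```text
clock: 1.77
tcp_pos: [0.5938, -0.0114, 0.1295]
orientation: [-0.001, 0.862, 0.507, -0.001]
wrist_force: [-0.5, -0.3, -0.2]
finger_gap: 0.0001
clock: 1.93
tcp_pos: [0.5937, -0.0118, 0.1179]
orientation: [-0.001, 0.864, 0.503, -0.001]
wrist_force: [-0.2, -0.3, -0.2]
finger_gap: 0.0
tcp [ 0.5937 -0.0118  0.1179] F [-0.2 -0.3 -0.2] xaxis [ 0.494  0.87  -0.001] zaxis [-0.003  0.    -1.   ] j [-0.15  0.41 -0.1   1.06 -0.    1.93] t 1.9333
delta units [0.066 0.028 0.272]
```

View pics/both1.png

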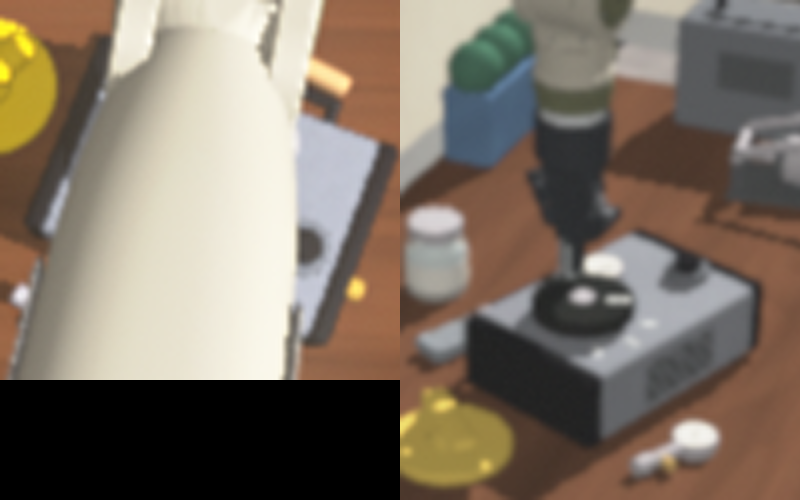

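The top view is blocked by the arm. The side view shows the closed fingertips over the far part of the dial, with pointer and marks visible. Pressing down gently now.

```bash
python3 -m crank '{"travel":[[0,0,0.15],[0,0,0.27],[0,0,0.27]],"turn":[0,0,0]}'
python3 - <<'E'
from h import *
delta([.596,-.010,.107])
D=np.array([.569,.0125]);s=get_state();p=s["tcp_pos"][:2]-D
print(np.hypot(*p),np.degrees(np.arctan2(p[1],p[0])))
X=np.array([.494,.87]);Y=np.array([.87,-.494])
for a in np.linspace(.12,.6,5):
    q=np.array([[np.cos(a),np.sin(a)],[-np.sin(a),np.cos(a)]])@p-p
    print(round(a,2),(X@q/.04).round(3),(Y@q/.04).round(3))
E
```

```text
clock: 2.28
tcp_pos: [0.5952, -0.0121, 0.1086]
orientation: [0.0, 0.864, 0.504, 0.0]
wrist_force: [-0.1, -0.3, 1.4]
finger_gap: 0.0002
tcp [ 0.5952 -0.0121  0.1086] F [-0.1 -0.3  1.4] xaxis [0.492 0.871 0.   ] zaxis [ 0.001 -0.    -1.   ] j [-0.16  0.41 -0.12  1.04 -0.    1.93] t 2.2833
delta units [ 0.056 -0.01   0.041]
0.035994998682726626 -43.19941216293935
0.12 -0.103 -0.032
0.24 -0.202 -0.075
0.36 -0.295 -0.131
0.48 -0.38 -0.197
0.6 -0.457 -0.272
```

```bash
python3 -m crank '{"travel":[[0,0,0.03],[0,0,0.065],[0,0,0.065]],"turn":[0,0,0]}'
```

```text
clock: 2.53
tcp_pos: [0.5954, -0.0122, 0.107]
orientation: [0.001, 0.863, 0.504, 0.001]
wrist_force: [-0.7, -0.4, 5.2]
finger_gap: -0.0
```

```bash
python3 -m crank '{"travel":[[-0.05,-0.015,0.03],[-0.103,-0.032,0.03],[-0.155,-0.052,0.03],[-0.202,-0.075,0.03],[-0.25,-0.102,0.03]],"turn":[0.06,0.12,0.18,0.24,0.3]}'
cat > look.py <<'E'
from h import *
import sys
n=sys.argv[1]
delta([.569,.0125,.107])
c=read_camera("side");D=np.array([.569,.0125])
# sample brightness on ring of the dial top, 28..44 mm
g=cv2.cvtColor(c["image"],cv2.COLOR_RGB2GRAY).astype(np.float32)
for z in(.110,):
    A=np.radians(np.arange(120,211,3));v=[]
    for a in A:
        P=np.array([proj(c,[D[0]+r*np.cos(a),D[1]+r*np.sin(a),z]) for r in np.linspace(.030,.043,8)],np.float32)
        v.append(cv2.remap(g,P[:,:1],P[:,1:],cv2.INTER_LINEAR).mean())
    v=np.array(v);w=np.clip(v-np.median(v)-25,0,None);print("pointer deg",np.degrees((A*w).sum()/w.sum()),"max",v.max(),"med",np.median(v))
crop(c,220,130,110,100,6,f"pics/{n}.png")
E
python3 look.py s2
```

```text
clock: 2.95
tcp_pos: [0.5875, -0.0181, 0.1064]
orientation: [0.0, 0.93, 0.369, 0.002]
wrist_force: [0.0, 3.5, 6.3]
finger_gap: 0.0004
tcp [ 0.5875 -0.0181  0.1064] F [0.  3.5 6.3] xaxis [0.728 0.685 0.003] zaxis [ 0.003  0.001 -1.   ] j [-0.17  0.4  -0.14  1.03  0.    2.22] t 2.95
delta units [ 0.188 -0.874 -0.015]
pointer deg 166.48873683173485 max 153.91235 med 77.56543
```

View pics/s2.png

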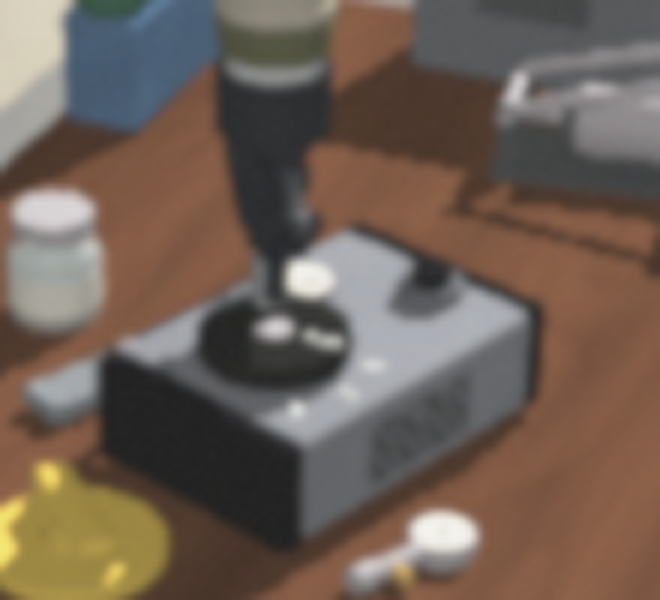

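The pointer (now ending near (335,342)) has left the first mark toward the middle mark, so the dial is following the fingertip. On to the second half of the arc.

```bash
python3 -m crank '{"travel":[[-0.05,-0.015,0],[-0.103,-0.032,0],[-0.155,-0.052,0],[-0.202,-0.075,0],[-0.25,-0.102,0]],"turn":[0.06,0.12,0.18,0.24,0.3]}'
python3 look.py s3
```

```text
clock: 3.42
tcp_pos: [0.5769, -0.0218, 0.1063]
orientation: [-0.0, 0.974, 0.226, 0.001]
wrist_force: [0.2, 3.2, 6.9]
finger_gap: 0.0004
tcp [ 0.5769 -0.0218  0.1063] F [0.2 3.2 6.9] xaxis [0.898 0.44  0.003] zaxis [ 0.002  0.001 -1.   ] j [-0.18  0.38 -0.17  1.02  0.    2.51] t 3.4167
delta units [ 0.2   -0.857 -0.017]
pointer deg 150.73667132329808 max 155.5758 med 68.58618
```

View pics/s3.png

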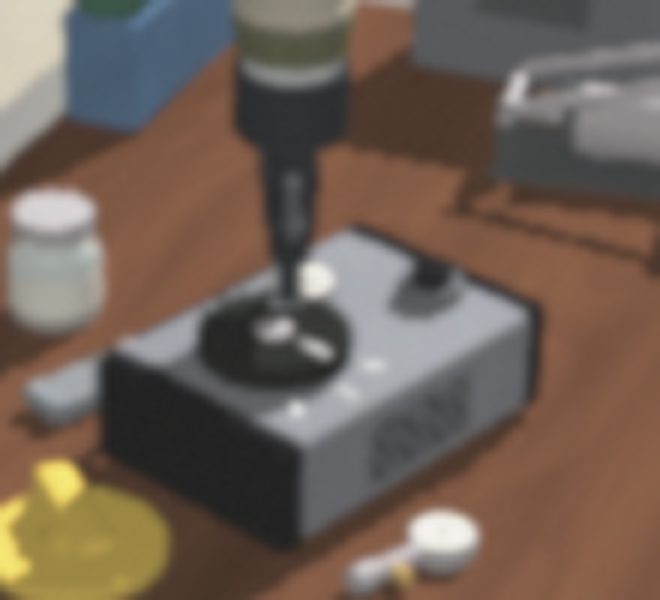

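```bash
python3 - <<'E'
from h import *
d=np.load("pics/side0.npz")
def S(u,v,y0):return ((u+.5)/6-.5+220,(v+.5)/6-.5+y0)
for nm,p,y0,q,z in(("start",(328,209),150,(275,204),.11),("s2",(325,338),130,(275,328),.109),("s3",(320,348),130,(275,328),.109)):
    v=ray(d,*S(*p,y0),z)-ray(d,*S(*q,y0),z);print(nm,np.degrees(np.arctan2(v[1],v[0]))%360,np.hypot(*v[:2]))
for p in((374,365),(347,390),(297,408)):
    v=ray(d,*S(*p,130),.085)-ray(d,*S(275,328,),.109) if 0 else ray(d,*S(*p,130),.085)-ray(d,*S(275,328,130),.109);print("mark",np.degrees(np.arctan2(v[1],v[0]))%360)
E
```

```text
start 193.84691754107888 0.03489554617467422
s2 182.78971783439627 0.034471893728082195
s3 162.69657820083634 0.03792897376829135
mark 198.29764535760665
mark 164.8690563980192
mark 126.65804864495917
```

By the relative angles the pointer is within a few degrees of the middle mark. Lifting off so the detent can settle it, then moving towards the button.

```bash
python3 -m crank '{"travel":[[0,0,-0.3],[0,0,-0.7],[0,0,-1.0],[0,0,-1.0]],"turn":[0,0,0,0]}'
python3 - <<'E'
from h import *
delta([.505,-.1065,.135])
E
```

```text
clock: 3.8
tcp_pos: [0.5776, -0.0227, 0.1475]
orientation: [0.001, 0.974, 0.227, 0.002]
wrist_force: [0.8, 1.4, 0.6]
finger_gap: -0.0003
tcp [ 0.5776 -0.0227  0.1475] F [0.8 1.4 0.6] xaxis [0.897 0.442 0.003] zaxis [ 0.004 -0.001 -1.   ] j [-0.18  0.35 -0.11  1.11  0.    2.51] t 3.8
delta units [-2.555  1.076  0.307]
```

```bash
python3 -m crank '{"travel":[[-0.7,0.3,0],[-1.4,0.6,0],[-2.1,0.9,0],[-2.56,1.08,0.1],[-2.56,1.08,0.2]],"turn":[0,0,0,0,0]}'
python3 look.py s4; python3 -c "
from h import *
delta([.505,-.1065,.107])"
```

```text
clock: 4.22
tcp_pos: [0.5008, -0.1084, 0.1362]
orientation: [-0.0, 0.974, 0.225, -0.001]
wrist_force: [0.2, -0.6, -0.6]
finger_gap: -0.0001
tcp [ 0.5008 -0.1084  0.1362] F [ 0.2 -0.6 -0.6] xaxis [ 0.899  0.439 -0.002] zaxis [-0.002 -0.    -1.   ] j [-0.37  0.24 -0.29  1.04 -0.    2.32] t 4.2167
delta units [ 2.861 -1.966  0.725]
pointer deg 154.09627218986128 max 94.607666 med 48.837646
tcp [ 0.5016 -0.1073  0.1354] F [ 0.2  0.4 -0.2] xaxis [ 0.898  0.439 -0.002] zaxis [-0.002  0.001 -1.   ] j [-0.37  0.25 -0.29  1.04  0.    2.32] t 4.2667
delta units [0.086 0.021 0.71 ]
```

View pics/s4.png

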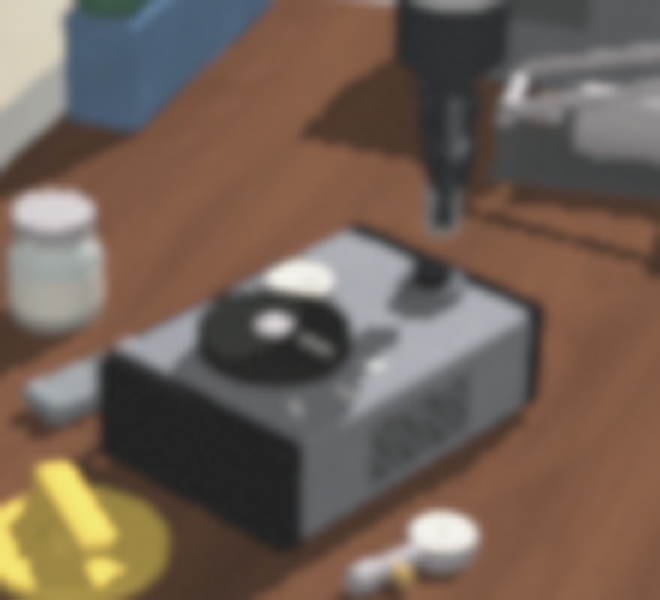

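The pointer (318,344) points at the middle mark with the hand off, and the fingertip (443,230) is almost above the cap (432,268). Correcting by 3 mm and pressing.

```bash
python3 -m crank '{"travel":[[0.09,0.02,0.3],[0.09,0.02,0.6],[0.09,0.02,0.75],[0.09,0.02,0.84],[0.09,0.02,0.88]],"turn":[0,0,0,0,0]}'
python3 -m crank '{"travel":[[0,0,0],[0,0,0]],"turn":[0,0]}'
```

```text
clock: 4.68
tcp_pos: [0.5071, -0.1049, 0.1014]
orientation: [-0.0, 0.974, 0.227, -0.0]
wrist_force: [-0.9, 0.6, 4.9]
finger_gap: -0.0001
clock: 4.85
tcp_pos: [0.5071, -0.105, 0.1022]
orientation: [-0.0, 0.974, 0.227, 0.0]
wrist_force: [-0.5, 2.5, 5.0]
finger_gap: 0.0003
```

```bash
python3 -m crank '{"travel":[[0,0,0.06],[0,0,0.1],[0,0,0.1]],"turn":[0,0,0]}'
```

```text
clock: 5.1
tcp_pos: [0.5074, -0.1053, 0.1007]
orientation: [0.0, 0.974, 0.227, 0.001]
wrist_force: [-6.3, 3.4, 20.1]
finger_gap: -0.0003
```

Force jumped from 5 to 20 N with 1.5 mm more travel, so the button is on its stop. Lifting straight up and backing off for a clear top view.

```bash
python3 -m crank '{"travel":[[0,0,-0.3],[0,0,-0.8],[0,0,-1.6],[0,0,-2.4],[0,0,-3.0]],"turn":[0,0,0,0,0]}'
python3 -m crank '{"travel":[[-0.88,0.5,0],[-1.76,1.0,0],[-2.64,1.5,0],[-3.52,2.0,0],[-4.4,2.5,0]],"turn":[0,0,0,0,0]}'
python3 -m crank '{"travel":[[-0.88,0.5,0],[-1.76,1.0,0],[-2.64,1.5,0],[-2.64,1.5,0]],"turn":[0,0,0,0]}'
python3 - <<'E'
from h import *
c=read_camera("top");crop(c,220,165,110,95,6,"pics/t5.png")
a=np.load("pics/top0.npz")["image"];d=cv2.absdiff(a,c["image"]).max(2)
print(get_state()["wrist_force"].round(1))
for b in((190,120,320,270),(45,200,130,270),(390,200,455,290)):print(b,(d[b[1]:b[3],b[0]:b[2]]>40).sum())
E
```

```text
clock: 5.52
tcp_pos: [0.5077, -0.1061, 0.2204]
orientation: [0.001, 0.974, 0.227, 0.001]
wrist_force: [0.5, 0.0, 0.8]
finger_gap: -0.0001
clock: 5.93
tcp_pos: [0.3924, -0.2747, 0.2182]
orientation: [0.001, 0.974, 0.227, 0.0]
wrist_force: [0.2, -1.0, 0.4]
finger_gap: -0.0002
clock: 6.27
tcp_pos: [0.3218, -0.3797, 0.2179]
orientation: [0.002, 0.975, 0.223, -0.001]
wrist_force: [0.2, -0.8, -0.1]
finger_gap: 0.0001
[1.4 0.3 0.4]
(190, 120, 320, 270) 1645
(45, 200, 130, 270) 611
(390, 200, 455, 290) 343
```

View pics/t5.png

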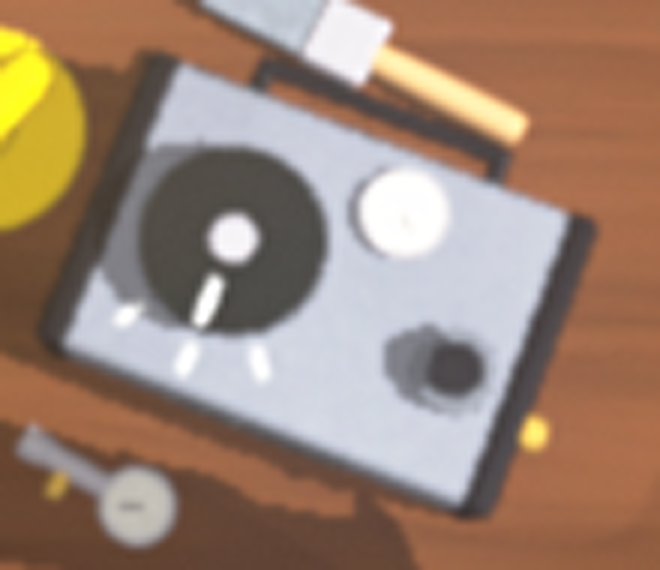

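The pointer (208,300) lines up with the middle mark (188,357). The inflator, its button (455,367) and the neighbours in this crop are at the same pixels as at the start. Handing in.

```bash
python3 -c "
from workcell import *
print(hand_in())"
```

```text
the job is handed in; nothing more can be done
None
```

I turned the dial one click to the middle mark, pushed the start button in and released it, then backed the arm off and handed in at about 6.3 s on the robot's clock. No verdict is reported.

- **Dial:** I pressed the closed fingertips on its top with about 6–7 N and led them 0.6 rad clockwise. The pointer still lines up with the middle mark in the last top picture.
- **Start button:** I pressed until the force rose from 5 to 20 N over the last 1.5 mm, which I took as the end stop. In the last top picture the cap is at the same pixels as at the start, so I take it to be back up; that view has no direct height reading.
- **Inflator and neighbours:** In that same close-up, the inflator, pad, deflator and brush show no shift from the start. The jar, mug, pump and tub were not checked one by one, but the arm never came near them. A pixel-difference check over the scene did show changes. I put these down to moved shadows and the turned pointer and did not look further.
- **Checks that disagreed:** The side camera's automatic pointer reading (154° after release, against about 160° for the mark) did not match because nearby marks and shadow disturbed it. I went by the pictures and relative angles instead, which put the pointer at the middle mark.

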